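# Switch off the enamelling kiln and hold its lid open

### The arm

A 6-joint arm with a two-finger parallel gripper is mounted at the origin on the work surface. World frame = base frame: x ahead of the robot, y to its left, z up, the work surface at z = 0. Lengths are in m, angles in rad, forces in N, time in s.
With the tool pointing down it reaches from about 0.25 to 0.775 m from the base axis. Payload 4 kg.
Tool frame: the origin (TCP) lies at the very end of the fingers, on their centre line; the grasp point (between the pads) lies 19 mm behind it; z points along the fingers, y is the line along which they close (so a half turn about z gives the same grasp; the last joint's range is limited). The gripper opens to 85 mm and grips with 20 to 120 N. Pads are 22 mm wide; open, the fingers measure 114 mm over their backs; the gripper's body (76 mm by 85 mm) begins 54 mm behind the grasp point. The pads swing forward as they close: fully open they stand 13 mm farther back than shut.
Start: joints at [1.068, 0.087, 1.371, -0, 1.684, -0.103], TCP at [0.214, 0.507, 0.231] pointing down, gripper open.
Joint ranges: [-3.1, 3.1], [-0.76, 2.03], [0.27, 2.55], [-1.08, 4.22], [0.17, 2.65], [-2.57, 2.57]. Speed limits (rad/s): [2.79, 2.79, 3.14, 3.14, 3.14, 3.14].

### API

Orientations are given as [roll, pitch, yaw] about the fixed x, y, z axes, in that order (R = Rz(yaw) Ry(pitch) Rx(roll)).
In Python, from cell import manip gives the robot as it stands. The module is installed in compiled form; this text tells all that it offers.
- The arm moves only by the shell command python3 -m pendant 'ROWS'. ROWS is JSON, a list of rows, each a list of 3 entries, a list of its own where there are three numbers: the shift along the tool's x, y, z in cm, then the turn, a rotation vector about the tool's x, y, z in rad, then the closure in counts, from 0 (fully open) to 255 (shut). A call has exactly 5 rows; each row is the pose to reach, as a shift and turn from the pose commanded when the call began, along the tool's axes at that moment; what a row does not reach only later rows make up. A row lasts 1/8 s, in which the tool goes at most 62.5 mm and 10.7 degrees, less where a joint would pass 70% of its speed; a pose out of reach is approached as far as the arm can. A call with a gripper value outside its range is refused whole. The fingers move at their own pace and stop on an object; the grip force is fixed at half the most. Time passes only in rows, so rows that repeat a pose let the fingers close, or fill a call up. It gives the time, the measured TCP pose, the force, the opening and the grip force at its end, in the units of the state.
- manip.get_obs(): the state, without advancing time (a new reading comes with each control period).
- manip.get_image(name): name is "scene" or "top" or "wrist"; returns (picture, depth): 480x640x3 uint8, blue, green, red; 480x640 float32, m along the optical axis (not along the pixel's ray), 0 where there is no reading.
- manip.camera_params(name): a dict with "K" (3x3 intrinsics, pixels), "eye" and "rotation" of the camera in the world; the wrist camera has in their place "mount" (4x4, takes a point from camera to tool coordinates, whose origin is the TCP and whose axes are the flange's). Camera axes: x right, y up, looking along -z (the intrinsics and any distortion apply to the point x, -y, -z); pixel columns grow to the right and rows downward; lengths in m; the calibration is good to about 2 mm. A picture is of the moment at which its call begins: read the wrist's pose just before it. camera_params takes no time and is no camera call.
- manip.sign_off(): hands the job in; it is judged then, once.
The state is a dict: "time_s": time; "joint_positions": joint angles; "qvel": joint speeds; "effort": joint torques, N m; "tool_pos": TCP position; "tcp_rot": TCP orientation; "contact_force": force on the tool from outside, world axes, zero at the start; "moment": the same for the moment, N m; "width": finger opening in m; "gripper_force": force on a finger pad.
Only numpy, scipy, OpenCV 4.12 (cv2) and the standard library are available. Lean on these libraries where they do the work, as an engineer would, in place of code of your own. Each camera call takes 0.05 s, during which the arm holds its last target. There are 200 camera calls.

### The job

Switch the small enamelling kiln off by turning its knob anticlockwise all the way back to the stop; only then raise the kiln's lid by its wooden handle until it stands open at 60 degrees, and finish still holding it there by the handle, because the lid has no stay and falls shut and I need both hands to lift the dish out. Leave everything else on the bench where it is.

Things in the scene. Friction and masses are not known exactly. Their poses are not given: they have to be found in the camera images.
- kiln: Fixed steel-jacketed firebrick box, 190 (x) x 200 (y) mm; lid seam 130 mm, lid top 168 mm above the bench. Right of it (-y) is its grey control box, x -85 to +35, y -100 to -230 mm, flat top at 100 mm. Origin: on the bench under the centre of the brick box; x to the back (hinges), y left, z up. Its front faces the robot, turned by up to 15 degrees.
- knob_grip (a point): On the upright axis of the kiln's black knob, at grip height, 137 mm above the bench; 40 mm ahead (-x) and 170 mm right (-y) of the kiln's origin, on top of the control box. The knob has a bar grip 42 long, 14 wide, from 114 to 144 mm above the bench, with a white line at its pointer end, on a disc of 44 mm diameter.
- knob (a joint): Knob setting, rad: 0 is off, at its end stop: bar along the kiln's x, white line towards the kiln's front. Grows clockwise seen from above (at q the bar is turned clockwise by q from the kiln's x axis). Starts at 0.7 to 1.3. Light friction (0.03 N m); stays where it is left.
- kiln_lid (a joint): Lid angle, rad: 0 is shut and level, 1.047 is open at 60 degrees; the front edge rises as it grows. The lid (190 x 200 x 38 mm, 0.7 to 1 kg, firebrick in a steel frame) turns freely and falls shut from every angle when let go; the hinges stop it at 1.3.
- kiln_lid_hinge (a point): Middle of the lid's hinge axis at the back top edge of the brick box: 100 mm behind (+x) the kiln's origin, 130 mm above the bench. The axis runs along the kiln's y; this point's x axis points to the back along the lid and turns with the lid.
- lid_handle (a point): Dark wood handle, a round bar 22 mm thick, 60 mm long, standing straight out of the lid's front edge, in the middle. Point: middle of the bar, in the lid's plane 235 mm from the hinge axis and 20 mm above it; lid shut: 150 mm above the bench, 135 mm ahead of the kiln's origin, 40 mm off its front face. x runs along the bar towards the lid. Turns with the lid; free air below and beside it.
- tool_jar: Bystander: glass jar, 104 mm wide, 140 mm tall, full of tools standing up to 215 mm. Origin under its centre.
- parts_box: Bystander: clear plastic open box 100 x 160 x 45 mm with metal strip in it. Origin under its centre.
- doming_block: Bystander: brass cube of 48 mm with round dimples, standing in front of the kiln's control box. Origin under its centre.
- copper_bowl: Bystander: bare copper bowl, 90 mm wide, 30 mm tall. Origin under its centre.
- hammer: Bystander: wood-handled hammer 240 mm long lying on the bench to the right of the kiln. Origin on the bench at the middle of its length.
- firing_fork: Bystander: two-pronged kiln fork 315 mm long with a wooden handle, lying across the bench in front of the kiln, 18 mm tall. Origin on the bench at the middle.
- charcoal_block: Bystander: black charcoal block 70 x 110 x 30 mm on the sand-coloured soldering board (200 x 170 x 14 mm, fixed) on the right. Origin under its centre.

How it is judged:
On the way, in this order (a step that is already met when the one before it is completed fails the run):
1. the knob is turned back to off with the lid still shut (value of joint each of knob, kiln_lid below 0.1 rad), for 0.2 s.
2. the lid is raised by its handle to 60 degrees, give or take 7 (value of joint kiln_lid between 0.925 and 1.169 rad and contact force between wooden_handle and the fingers above 0.5 N), for 0.3 s.
At the end, for the whole second after the job is handed in: The kiln's lid stands still at 60 degrees (within 7 degrees), carried by the fingers on its handle (contact force over 0.5 N) through the last second, with the knob at off (within 0.1 rad of its stop) and the other things on the bench not moved (all of step 2 and velocity of joint kiln_lid between -0.05 and 0.05 rad/s and value of joint knob below 0.1 rad); the arm keeps its last pose, push and grip.
It fails at once if the lid is opened while the kiln is still switched on (value of joint kiln_lid above 0.1 rad and value of joint knob above 0.15 rad).
It fails at once if one of the bystanders on the bench is moved more than 25 mm (distance of any of tool_jar, parts_box, doming_block, copper_bowl, hammer, firing_fork, charcoal_block from where it was at the start of the episode above 0.025 m).
It also fails if it takes over 53 s, if anything falls off the work surface, if the arm or the gripper's body presses on something with over 40 N, if the wrist force passes 120 N, or if a joint passes its speed limit or range.

## Working session

There is one attempt and no reset: what is moved stays moved. The work goes in short steps, Python scripts to look and compute and a shell command to move; the robot and the scene stay as the last step left them, time stands still between calls to the robot, and variables do not carry over. Pictures are saved under pics/ and viewed, at most 10 in all, crops included, and the job is handed in when it is done.

```bash
mkdir -p pics
cat > h.py <<'E'
import numpy as np,cv2
from cell import manip
from scipy.spatial.transform import Rotation as R
def pix2world(name,uv,z,P=None):
    c=manip.camera_params(name);K=np.array(c["K"])
    uv=np.atleast_2d(np.array(uv,float))
    d=np.c_[(uv[:,0]-K[0,2])/K[0,0],-(uv[:,1]-K[1,2])/K[1,1],-np.ones(len(uv))]
    Rm=np.array(c["rotation"]);e=np.array(c["eye"])
    d=d@Rm.T
    return e+d*((z-e[2])/d[:,2])[:,None]
def cloud(name,depth):
    c=manip.camera_params(name);K=np.array(c["K"])
    v,u=np.mgrid[:480,:640]
    p=np.stack([(u-K[0,2])/K[0,0]*depth,-(v-K[1,2])/K[1,1]*depth,-depth],-1)
    return p@np.array(c["rotation"]).T+np.array(c["eye"])
E
python3 - <<'E'
from h import *
o=manip.get_obs();print(o)
for n in("scene","top"):
    p,d=manip.get_image(n);cv2.imwrite(f"pics/{n}.png",p);np.savez(f"{n}.npz",p=p,d=d);print(manip.camera_params(n))
print(manip.camera_params("wrist"))
E
```

```text
{'time_s': 0.0, 'joint_positions': array([ 1.06787263e+00,  8.79884466e-02,  1.37225282e+00,  2.63334024e-05,
        1.68360911e+00, -1.03099327e-01]), 'qvel': array([ 5.19266026e-04, -1.76022360e-04,  8.22804122e-04,  4.62284938e-05,
       -1.03800288e-03, -9.92707024e-04]), 'effort': array([-1.01733156e-03, -3.51866519e+01, -3.13269782e+01, -1.18428093e-04,
        1.07666297e-02,  5.08831718e-06]), 'tool_pos': array([0.21384735, 0.50618689, 0.23012158]), 'tcp_rot': array([-3.13934961e+00, -2.58391414e-04,  2.74177093e+00]), 'contact_force': array([-0.71805875,  0.27084907, -0.24949806]), 'moment': array([-0.03135874,  0.01167218,  0.01904353]), 'gripper_force': 0.0, 'width': 0.08529682596646505}
{'K': array([[555.1375191 ,   0.        , 318.11730531],
       [  0.        , 555.1375191 , 240.30303772],
       [  0.        ,   0.        ,   1.        ]]), 'eye': array([1.19210825, 0.98042503, 0.92342065]), 'rotation': array([0.97553035, 0.02254136, 2.54283868])}
{'K': array([[444.22360148,   0.        , 321.63504285],
       [  0.        , 444.22360148, 242.28869141],
       [  0.        ,   0.        ,   1.        ]]), 'eye': array([ 0.45420396, -0.01355581,  1.0349298 ]), 'rotation': array([ 0.09402183,  0.01560984, -1.57744419])}
{'K': array([[403.85776556,   0.        , 320.33849116],
       [  0.        , 403.85776556, 234.82786236],
       [  0.        ,   0.        ,   1.        ]]), 'mount': array([[-6.96725827e-05,  9.49520412e-01,  3.13705248e-01,
         8.08963056e-02],
       [ 9.99999484e-01, -2.51762262e-04,  9.84127474e-04,
         7.05996028e-04],
       [ 1.01342827e-03,  3.13705154e-01, -9.49519905e-01,
        -1.41971073e-01],
       [ 0.00000000e+00,  0.00000000e+00,  0.00000000e+00,
         1.00000000e+00]])}
```

View pics/top.png

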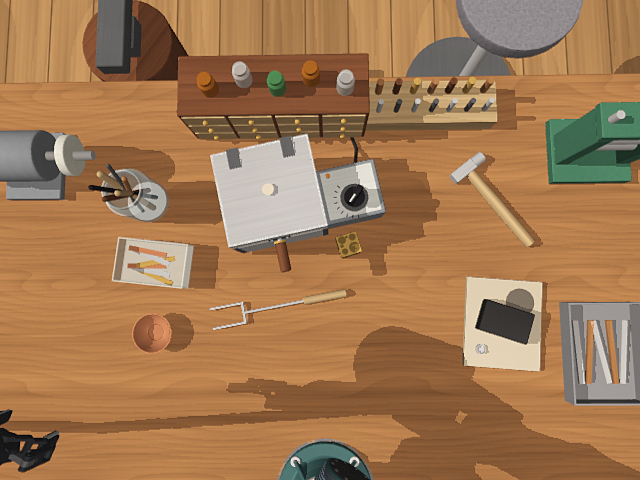

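View pics/scene.png

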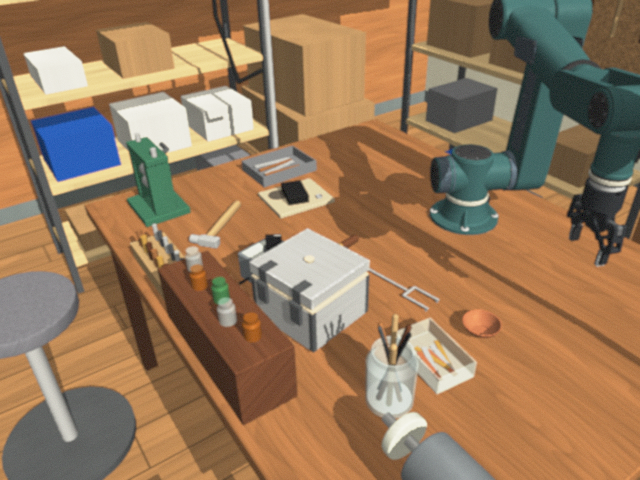

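The top view shows the kiln lid (corners about (211,155), (308,136), (327,228), (230,247)), the handle at (284,255), the knob at (355,198) and the doming block at (348,244). The scene view shows the kiln from behind with the lid shut.

```bash
sed -i 's/Rm=np.array(c\["rotation"\])/Rm=R.from_euler("xyz",c["rotation"]).as_matrix()/; s/@np.array(c\["rotation"\]).T/@R.from_euler("xyz",c["rotation"]).as_matrix().T/' h.py
python3 - <<'E'
from h import *
f=np.load("top.npz");p=f["p"];d=f["d"];W=cloud("top",d)
g=p.astype(int)
m=(abs(W[...,2]-.168)<.012)&(d>0)
m[:,:200]=0;m[:,340:]=0;m[:135]=0;m[260:]=0
m=cv2.morphologyEx(m.astype(np.uint8),cv2.MORPH_OPEN,np.ones((5,5)))
c=max(cv2.findContours(m,0,2)[0],key=cv2.contourArea)
pts=pix2world("top",c[:,0],.168)[:,:2]
r=cv2.minAreaRect((pts*1000).astype(np.float32));print("lid",r,np.median(W[m>0][:,2]))
# handle
hsv=cv2.cvtColor(p,cv2.COLOR_BGR2HSV)
print("handle px",p[255,284],W[255,284],"knob",W[198,355],"ctl",W[180,340])
mh=(W[...,2]>.11)&(W[...,2]<.19);mh[:,:270]=0;mh[:,300:]=0;mh[:243]=0;mh[280:]=0
v,u=np.nonzero(mh);print("handle",W[mh].mean(0),u.min(),u.max(),v.min(),v.max(),W[mh][:,2].max())
q=pix2world("top",np.c_[u,v],.155)[:,:2];print(q.mean(0),cv2.minAreaRect((q*1000).astype(np.float32)))
# knob
mk=(W[...,2]>.125)&(W[...,2]<.16);mk[:,:336]=0;mk[:,375:]=0;mk[:175]=0;mk[220:]=0
v,u=np.nonzero(mk);q=pix2world("top",np.c_[u,v],.144)[:,:2]
print("knob bar",len(u),q.mean(0),cv2.minAreaRect((q*1000).astype(np.float32)))
cv2.imwrite("pics/k.png",np.hstack([cv2.resize(p[170:225,325:385],None,fx=6,fy=6,interpolation=2),cv2.resize(p[225:280,255:315],None,fx=6,fy=6,interpolation=2)]))
E
```

```text
lid ((641.7362060546875, 105.71915435791016), (197.38011169433594, 199.41172790527344), 12.015278816223145) 0.16696545641547972
handle px [ 42  65 109] [0.51223559 0.07416395 0.15925471] knob [ 0.62888872 -0.06883022  0.14014343] ctl [ 0.67606441 -0.03975763  0.10020361]
handle [0.50907479 0.07717582 0.15699113] 274 290 243 271 0.16329404923214763
[0.5092005 0.077385 ] ((509.6872253417969, 77.27140808105469), (60.33552169799805, 22.36785888671875), 13.12851333618164)
knob bar 152 [ 0.63601981 -0.06790364] ((636.138427734375, -68.11250305175781), (14.680547714233398, 43.333805084228516), 54.75164031982422)
```

View pics/k.png

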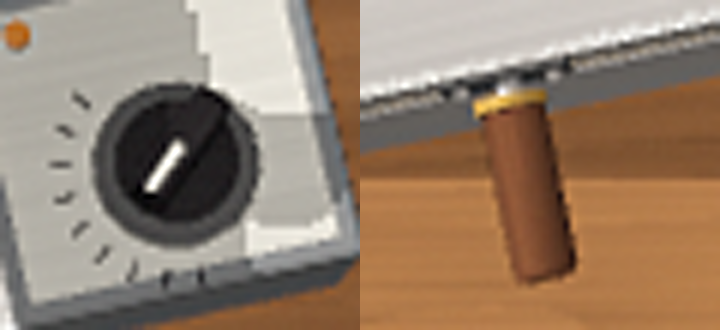

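```bash
cat >> h.py <<'E'
def go(pos,Rm):
    o=manip.get_obs();R0=R.from_euler("xyz",o["tool_rot"] if "tool_rot" in o else o["tcp_rot"])
    s=R0.inv().apply(np.array(pos)-o["tool_pos"])*100
    t=(R0.inv()*Rm).as_rotvec()
    print("t",o["time_s"],"shift cm",s.round(2),"norm",np.linalg.norm(s).round(1),"turn",t.round(3),"F",o["contact_force"].round(1),"w",o["width"].round(4))
def down(yawdeg): return R.from_euler("xyz",[np.pi,0,np.radians(yawdeg)])
E
python3 -c "
from h import *
go([.636,-.068,.24],down(144.75))
go([.5,.15,.29],down(144.75))"
```

```text
Traceback (most recent call last):
  File "h.py", line 20, in go
    print("t",o["time_s"],"shift cm",s.round(2),"norm",np.linalg.norm(s).round(1),"turn",t.round(3),"F",o["contact_force"].round(1),"w",o["width"].round(4))
                                                                                                                                        ^^^^^^^^^^^^^^^^
AttributeError: 'float' object has no attribute 'round'
```

```bash
sed -i 's/o\["width"\].round(4)/round(o["width"],4)/' h.py
python3 -c "
from h import *
go([.636,-.068,.24],down(144.75))
go([.43,.26,.29],down(144.75))"
```

```text
t 0.1 shift cm [-61.24 -36.46  -0.92] norm 71.3 turn [-0.002  0.     0.215] F [-0.2  1.1 -0.4] w 0.0853
t 0.1 shift cm [-29.49 -14.28  -5.95] norm 33.3 turn [-0.002  0.     0.215] F [-0.2  1.1 -0.4] w 0.0853
```

```bash
python3 -m pendant '[[[-6,-3,-2],[0,0,0.05],0],[[-12,-6,-4],[0,0,0.1],0],[[-18,-9,-6],[0,0,0.15],0],[[-23,-12,-6],[0,0,0.2],0],[[-28,-14,-6],[0,0,0.215],0]]'
python3 -c "
from h import *
go([.636,-.068,.24],down(144.75))
print(manip.get_obs()['joint_positions'],manip.get_obs()['tool_pos'])"
```

```text
time_s: 0.72
tool_pos: [0.4124, 0.2735, 0.2917]
tcp_rot: [3.14, 0.0, 2.526]
contact_force: [1.0, 0.7, 0.0]
width: 0.0853
gripper_force: 0.0
t 0.725 shift cm [-37.97 -14.99   5.16] norm 41.1 turn [0.001 0.    0.   ] F [1.  0.7 0. ] w 0.0853
[ 4.70814714e-01 -4.11940458e-02  1.38327354e+00  2.40493747e-04
  1.79820697e+00 -4.84829843e-01] [0.41235911 0.27348252 0.29166042]
```

```bash
python3 -m pendant '[[[-5.7,-2.2,0],[0,0,0],0],[[-11.4,-4.4,0],[0,0,0],0],[[-17.1,-6.6,1],[0,0,0],0],[[-22.8,-8.8,1],[0,0,0],0],[[-28,-11,1],[0,0,0],0]]'
python3 -m pendant '[[[-5,-2,0],[0,0,0],0],[[-9,-3.6,1],[0,0,0],0],[[-10,-4,3],[0,0,0],0],[[-10,-4,4],[0,0,0],0],[[-10,-4,4],[0,0,0],0]]'
python3 - <<'E'
from h import *
go([.636,-.068,.12],down(144.75))
o=manip.get_obs();print(o['joint_positions'],o['tool_pos'])
p,d=manip.get_image("wrist");cv2.imwrite("pics/w1.png",p);np.savez("w1.npz",d=d,p=p)
E
```

```text
time_s: 1.35
tool_pos: [0.5774, 0.0218, 0.2802]
tcp_rot: [-3.141, -0.001, 2.526]
contact_force: [0.7, 0.1, 0.7]
width: 0.0855
gripper_force: 0.0
time_s: 1.98
tool_pos: [0.6343, -0.0651, 0.2395]
tcp_rot: [-3.141, -0.004, 2.528]
contact_force: [0.6, 0.7, 0.9]
width: 0.0853
gripper_force: 0.0
t 1.975 shift cm [-0.35 -0.13 11.95] norm 12.0 turn [-0.001 -0.004  0.002] F [0.6 0.7 0.9] w 0.0853
[-1.91498162e-01  2.86146082e-01  1.12322500e+00  6.28598901e-04
  1.73582277e+00 -1.14898729e+00] [ 0.63425338 -0.0651061   0.23948486]
```

View pics/w1.png

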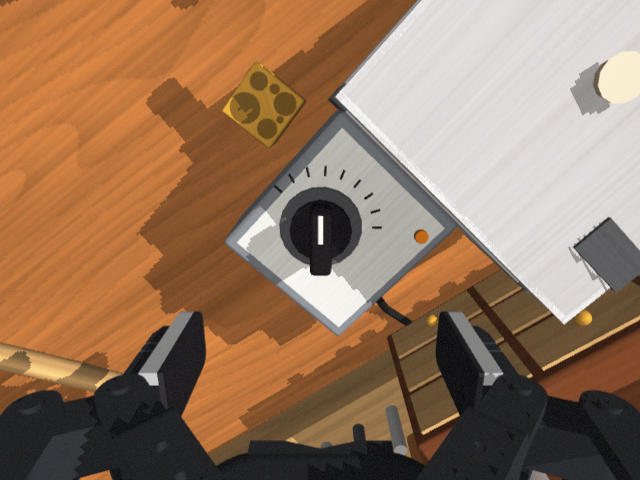

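The wrist view shows the knob bar upright at column 320, centred between the fingers and aligned. I'll go down, close, and turn.

```bash
python3 -m pendant '[[[-0.3,-0.1,5],[0,0,0],0],[[-0.3,-0.1,10],[0,0,0],0],[[-0.3,-0.1,12],[0,0,0],0],[[-0.3,-0.1,12],[0,0,0],100],[[-0.3,-0.1,12],[0,0,0],230]]'
python3 -m pendant '[[[0,0,0],[0,0,0],230],[[0,0,0],[0,0,0],230],[[0,0,0],[0,0,0],230],[[0,0,0],[0,0,0],230],[[0,0,0],[0,0,0],230]]'
python3 -c "
from h import *
go([.637,-.068,.12],down(194))"
```

```text
time_s: 2.65
tool_pos: [0.6389, -0.0692, 0.1244]
tcp_rot: [3.139, 0.005, 2.527]
contact_force: [-0.6, -0.5, 0.6]
width: 0.0514
gripper_force: 0.0
time_s: 3.28
tool_pos: [0.6387, -0.0687, 0.1233]
tcp_rot: [3.139, 0.004, 2.527]
contact_force: [1.6, 3.2, 5.8]
width: 0.0127
gripper_force: 60.4
t 3.275 shift cm [ 0.18 -0.04  0.33] norm 0.4 turn [ 0.001  0.005 -0.859] F [1.6 3.2 5.8] w 0.0127
```

```bash
python3 -m pendant '[[[0,0,0],[0,0,-0.16],230],[[0,0,0],[0,0,-0.32],230],[[0,0,0],[0,0,-0.48],230],[[0,0,0],[0,0,-0.64],230],[[0,0,0],[0,0,-0.78],230]]'
python3 -m pendant '[[[0,0,0],[0,0,-0.03],230],[[0,0,0],[0,0,-0.06],230],[[0,0,0],[0,0,-0.08],230],[[0,0,0],[0,0,-0.08],230],[[0,0,0],[0,0,-0.08],230]]'
python3 -c "
from h import *
go([.637,-.068,.12],down(194));print(manip.get_obs()['moment'])"
```

```text
time_s: 3.9
tool_pos: [0.6388, -0.0685, 0.1233]
tcp_rot: [3.142, 0.005, -2.971]
contact_force: [1.7, 3.3, 6.4]
width: 0.0129
gripper_force: 60.4
time_s: 4.53
tool_pos: [0.6388, -0.0685, 0.1233]
tcp_rot: [3.141, 0.005, -2.899]
contact_force: [1.6, 3.2, 5.9]
width: 0.0124
gripper_force: 64.4
t 4.525 shift cm [0.17 0.09 0.33] norm 0.4 turn [ 0.     0.005 -0.002] F [1.6 3.2 5.9] w 0.0124
[ 0.62797184 -0.35552464 -1.20962932]
```

```bash
python3 -m pendant '[[[0,0,0],[0,0,0.02],60],[[0,0,0],[0,0,0.02],60],[[0,0,0],[0,0,0.02],60],[[0,0,0],[0,0,0.02],60],[[0,0,-4],[0,0,0.02],60]]'
python3 -m pendant '[[[0,0,-6],[0,0,0],60],[[0,0,-11],[0,0,0],60],[[0,0,-11],[0,0,0],60],[[0,0,-11],[0,0,0],60],[[0,0,-11],[0,0,0],60]]'
python3 - <<'E'
from h import *
p,d=manip.get_image("wrist");cv2.imwrite("pics/w2.png",p)
o=manip.get_obs();print(o['joint_positions'],o['tool_pos'])
hd=np.radians(12.2);k=np.array([np.cos(hd),np.sin(hd),0])
go([.4,.04,.30],down(192.2))
E
```

```text
time_s: 5.15
tool_pos: [0.6346, -0.0688, 0.1564]
tcp_rot: [3.137, -0.01, -2.916]
contact_force: [0.8, -0.0, -0.5]
width: 0.0655
gripper_force: 0.0
time_s: 5.78
tool_pos: [0.6365, -0.0691, 0.2684]
tcp_rot: [3.14, -0.004, -2.916]
contact_force: [-0.1, -0.0, -0.6]
width: 0.0652
gripper_force: 0.0
[-1.96626926e-01  2.92720959e-01  1.05829393e+00  7.39103932e-05
  1.79526952e+00 -1.99261112e+00] [ 0.63654347 -0.06906402  0.26839102]
t 5.825 shift cm [20.63 15.92 -3.04] norm 26.2 turn [ 0.002 -0.004  0.012] F [-0.8 -0.3 -0.2] w 0.0657
```

View pics/w2.png

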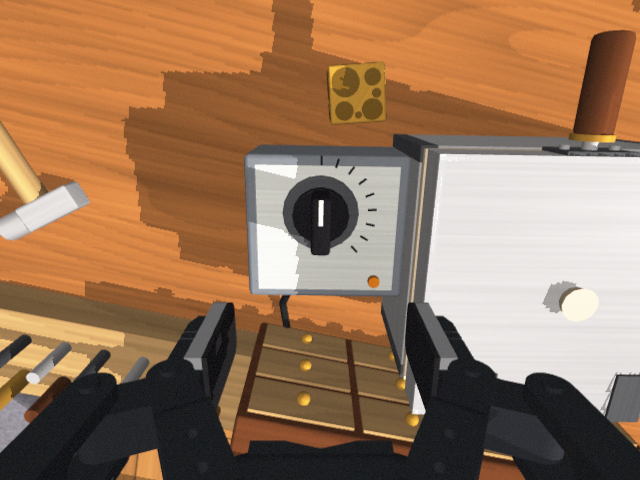

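The knob now points along the kiln's x axis at its first tick, and the lid is shut. Next is the handle.

```bash
python3 -m pendant '[[[4,2.5,-1],[0,0,0],60],[[8,5.5,-2],[0,0,0],60],[[12.3,8.7,-3],[0,0,0],60],[[16.5,12,-3],[0,0,0],60],[[20.6,16,-3],[0,0,0.01],60]]'
cat >> h.py <<'E'
hd=np.radians(12.2);kx=np.array([np.cos(hd),np.sin(hd),0]);ky=np.array([-np.sin(hd),np.cos(hd),0])
def tilt(deg): # tool z at deg below horizontal
    return R.from_rotvec(-ky*np.radians(90-deg))*down(192.2)
E
python3 - <<'E'
from h import *
Rt=tilt(40);tz=Rt.apply([0,0,1]);print(tz)
h=np.array([.509,.077,.15])
go(h-tz*.10,Rt); go(h+tz*.019,Rt)
print(manip.get_obs()['joint_positions'],h-tz*.1)
E
```

```text
time_s: 6.45
tool_pos: [0.3988, 0.0412, 0.2999]
tcp_rot: [3.141, -0.002, -2.928]
contact_force: [0.4, 0.4, 0.3]
width: 0.0649
gripper_force: 0.0
[ 0.74874401  0.16188419 -0.64278761]
t 6.45 shift cm [-3.88  1.16  8.55] norm 9.5 turn [ 0.001 -0.875  0.001] F [0.4 0.4 0.3] w 0.0649
t 6.45 shift cm [-13.01   1.14  16.19] norm 20.8 turn [ 0.001 -0.875  0.001] F [0.4 0.4 0.3] w 0.0649
[-3.88853207e-02 -2.49617860e-01  1.54894960e+00  3.00598841e-04
  1.84425100e+00 -1.82348422e+00] [0.4341256  0.06081158 0.21427876]
```

```bash
python3 -m pendant '[[[0,0.3,0],[0,-0.17,0],60],[[0,0.6,1],[0,-0.34,0],60],[[-1,0.9,3],[0,-0.51,0],60],[[-2,1.1,5],[0,-0.68,0],60],[[-3,1.1,7],[0,-0.84,0],60]]'
python3 - <<'E'
from h import *
Rt=tilt(40);tz=Rt.apply([0,0,1])
h=np.array([.509,.077,.15])
go(h-tz*.10,Rt); go(h+tz*.019,Rt)
print(manip.get_obs()['joint_positions'])
E
```

```text
time_s: 7.08
tool_pos: [0.4431, 0.0585, 0.228]
tcp_rot: [3.138, 0.835, -2.928]
contact_force: [-1.4, -1.5, 0.7]
width: 0.0655
gripper_force: 0.0
t 7.075 shift cm [1.58 0.42 0.31] norm 1.7 turn [ 0.004 -0.038  0.   ] F [-1.4 -1.5  0.7] w 0.0655
t 7.075 shift cm [ 1.12  0.36 12.2 ] norm 12.3 turn [ 0.004 -0.038  0.   ] F [-1.4 -1.5  0.7] w 0.0655
[-0.24535082 -0.75713463  2.19352704  0.4144523   0.96831363 -2.13584768]
```

```bash
python3 -m pendant '[[[0.5,0.2,3],[0,0,0],60],[[0.8,0.3,6],[0,0,0],60],[[0.8,0.3,6],[0,0,0],60],[[0.8,0.3,6],[0,0,0],60],[[0.8,0.3,6],[0,0,0],60]]'
python3 - <<'E'
from h import *
Rt=tilt(42);tz=Rt.apply([0,0,1])
h=np.array([.509,.077,.15])
go(h+tz*.019,Rt)
print(manip.get_obs()['joint_positions'])
p,d=manip.get_image("wrist");cv2.imwrite("pics/w3.png",p)
E
```

```text
time_s: 7.7
tool_pos: [0.4807, 0.0696, 0.1854]
tcp_rot: [3.14, 0.834, -2.926]
contact_force: [0.7, 0.4, 0.6]
width: 0.0654
gripper_force: 0.0
t 7.7 shift cm [0.65 0.11 6.44] norm 6.5 turn [ 0.003 -0.004  0.002] F [0.7 0.4 0.6] w 0.0654
[-0.16002913 -0.60745693  2.21240068  0.39881999  0.77967722 -2.12117593]
```

View pics/w3.png

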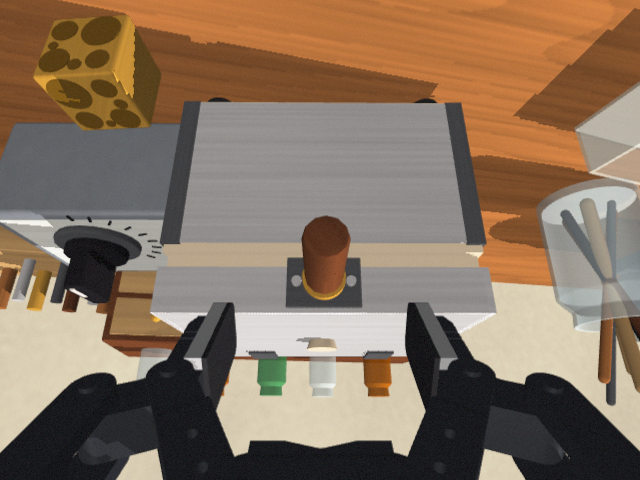

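The handle at (325,260) is centred between the fingers, so I'll advance and grip.

```bash
python3 -m pendant '[[[0.6,0.1,3],[0,0,0],60],[[0.6,0.1,6.4],[0,0,0],60],[[0.6,0.1,6.4],[0,0,0],60],[[0.6,0.1,6.4],[0,0,0],60],[[0.6,0.1,6.4],[0,0,0],230]]'
python3 -m pendant '[[[0,0,0],[0,0,0],230],[[0,0,0],[0,0,0],230],[[0,0,0],[0,0,0],230],[[0,0,0],[0,0,0],230],[[0,0,0],[0,0,0],230]]'
cat >> h.py <<'E'
def lid(ths,tilts):
    """shifts/turns from present pose along the arc; grasp point rides on handle axis"""
    o=manip.get_obs();R0=R.from_euler("xyz",o["tcp_rot"]);H=np.array([.509,.077,0])+kx*.235;H[2]=.13
    g=o["tool_pos"]-R0.apply([0,0,.019]); q=g-H
    a=q@kx;b=q[2];print("t",o["time_s"],"rad",np.hypot(a,b).round(4),"lid angle est",round(np.arctan2(b,-a)-np.arctan2(.02,.235),3),"lat",(q@ky).round(4),"tooldown deg",np.degrees(np.arcsin(-R0.apply([0,0,1])[2])).round(1),o["joint_positions"].round(2),"F",o["contact_force"].round(1))
    for th,ti in zip(ths,tilts):
        A=np.arctan2(.02,.235)+th;r=np.hypot(.235,.02)
        Rt=tilt(ti);P=H-kx*r*np.cos(A)+[0,0,r*np.sin(A)]+Rt.apply([0,0,.019])
        print(th,(R0.inv().apply(P-o["tool_pos"])*100).round(1),(R0.inv()*Rt).as_rotvec().round(3))
E
python3 -c "
from h import *
t=np.array([.1,.2,.3,.4,.5]);lid(t,41.8+np.degrees(t)*.9)"
```

```text
time_s: 8.38
tool_pos: [0.5228, 0.0799, 0.1383]
tcp_rot: [3.141, 0.835, -2.926]
contact_force: [-0.2, 0.1, -0.5]
width: 0.0484
gripper_force: 0.0
time_s: 9.0
tool_pos: [0.5222, 0.081, 0.1377]
tcp_rot: [3.136, 0.833, -2.928]
contact_force: [-9.7, 1.6, 6.6]
width: 0.0205
gripper_force: 58.1
t 9.0 rad 0.2362 lid angle est 0.002 lat 0.001 tooldown deg 42.2 [-0.1  -0.42  2.21  0.43  0.59 -2.15] F [-9.7  1.6  6.6]
0.1 [-1.8 -0.1 -1.3] [0.006 0.082 0.001]
0.2 [-3.7 -0.1 -2.4] [0.006 0.172 0.001]
0.3 [-5.7 -0.1 -3.4] [0.006 0.262 0.001]
0.4 [-7.8 -0.1 -4.2] [0.006 0.352 0.002]
0.5 [-9.9 -0.1 -4.7] [0.006 0.442 0.002]
```

```bash
python3 -m pendant '[[[-0.9,0,-0.6],[0,0.04,0],230],[[-1.8,0,-1.3],[0,0.08,0],230],[[-2.7,0,-1.9],[0,0.13,0],230],[[-3.7,0,-2.4],[0,0.17,0],230],[[-4.7,0,-2.9],[0,0.22,0],230]]'
python3 -c "
from h import *
t=np.array([.35,.45,.55,.65,.75]);lid(t,41.8+np.degrees(t)*.9)"
```

```text
time_s: 9.62
tool_pos: [0.5295, 0.0825, 0.1879]
tcp_rot: [3.137, 0.602, -2.927]
contact_force: [-6.3, 1.3, -0.6]
width: 0.02
gripper_force: 60.9
t 9.625 rad 0.2363 lid angle est 0.232 lat 0.0009 tooldown deg 55.5 [-0.04 -0.33  1.95  0.18  0.95 -1.89] F [-6.3  1.3 -0.6]
0.35 [-2.2 -0.1 -1.5] [0.006 0.076 0.001]
0.45 [-4.1 -0.1 -2.6] [0.006 0.166 0.002]
0.55 [-6.1 -0.1 -3.6] [0.006 0.256 0.002]
0.65 [-8.2 -0.1 -4.3] [0.005 0.346 0.002]
0.75 [-10.4  -0.1  -4.8] [0.005 0.436 0.002]
```

```bash
python3 -m pendant '[[[-1.7,0,-1.2],[0,0.07,0],230],[[-3.2,0,-2.1],[0,0.13,0],230],[[-4.8,0,-3],[0,0.2,0],230],[[-6.5,0,-3.7],[0,0.27,0],230],[[-8.2,0,-4.3],[0,0.345,0],230]]'
python3 -c "
from h import *
t=np.array([.7,.8,.9,1.0,1.05]);lid(t,41.8+np.degrees(t)*.87)"
```

```text
time_s: 10.25
tool_pos: [0.5721, 0.0914, 0.2708]
tcp_rot: [3.138, 0.258, -2.926]
contact_force: [3.2, 2.5, -7.3]
width: 0.0203
gripper_force: 60.8
t 10.25 rad 0.2366 lid angle est 0.653 lat 0.0007 tooldown deg 75.2 [ 0.03 -0.04  1.44  0.05  1.48 -1.75] F [ 3.2  2.5 -7.3]
0.7 [-0.9 -0.1 -0.5] [0.004 0.026 0.002]
0.8 [-2.9 -0.1 -1.6] [0.004 0.113 0.003]
0.9 [-4.9 -0.1 -2.5] [0.004 0.2   0.003]
1.0 [-7.  -0.1 -3.2] [0.004 0.287 0.003]
1.05 [-8.1 -0.1 -3.5] [0.004 0.33  0.003]
```

```bash
python3 -m pendant '[[[-1.9,0,-1.1],[0,0.07,0],230],[[-3.9,0,-2.1],[0,0.155,0],230],[[-5.9,0,-2.9],[0,0.24,0],230],[[-7.5,0,-3.35],[0,0.305,0],230],[[-8.1,0,-3.5],[0,0.33,0],230]]'
python3 -m pendant '[[[0,0,0],[0,0,0],230],[[0,0,0],[0,0,0],230],[[0,0,0],[0,0,0],230],[[0,0,0],[0,0,0],230],[[0,0,0],[0,0,0],230]]'
python3 - <<'E'
from h import *
lid([1.047],[94])
p,d=manip.get_image("scene");cv2.imwrite("pics/s2.png",p)
p,d=manip.get_image("top");cv2.imwrite("pics/t2.png",p)
E
```

```text
time_s: 10.88
tool_pos: [0.6417, 0.106, 0.3264]
tcp_rot: [3.14, -0.068, -2.926]
contact_force: [-0.7, -0.3, -4.0]
width: 0.0207
gripper_force: 60.5
time_s: 11.5
tool_pos: [0.6413, 0.1059, 0.3262]
tcp_rot: [3.14, -0.065, -2.925]
contact_force: [2.5, 0.9, -13.7]
width: 0.0209
gripper_force: 60.0
t 11.5 rad 0.2366 lid angle est 1.057 lat 0.0003 tooldown deg 86.3 [ 0.08  0.38  0.84 -0.01  1.99 -1.71] F [  2.5   0.9 -13.7]
1.047 [ 0.2 -0.   0.2] [0.002 0.005 0.004]
```

View pics/s2.png

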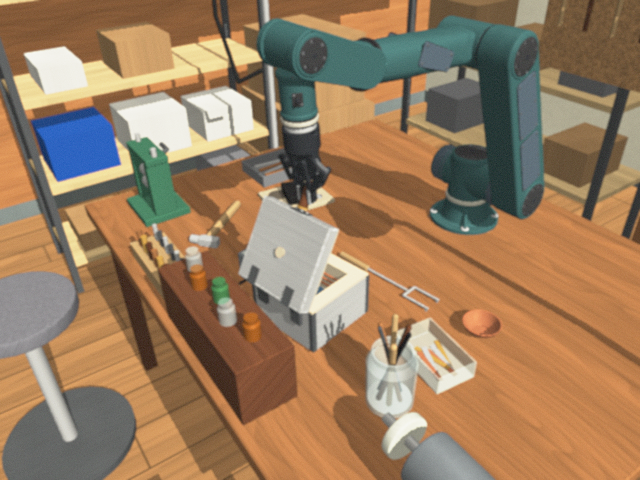

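View pics/t2.png

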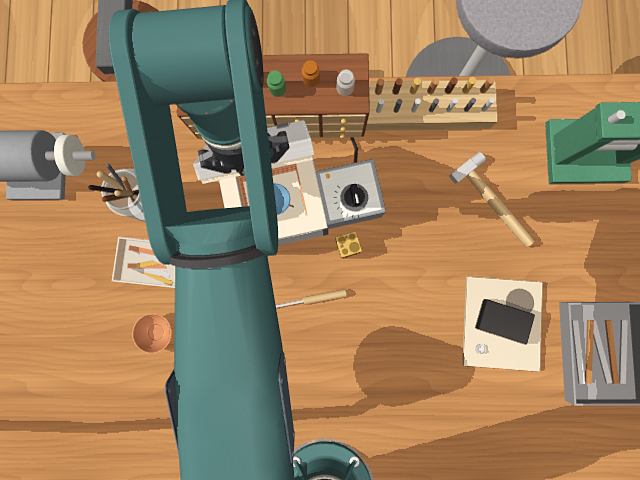

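The scene view shows the lid standing open at about 60°, with the gripper on its handle at (303,195). The top view shows the knob at (355,198) still pointing along kiln x, and the visible bystanders where they were. I'll hand it in.

```bash
python3 -c "
from cell import manip
print(manip.sign_off())"
```

```text
the job is handed in; nothing more can be done
None
```

The kiln knob is back at its off stop, and the arm is holding the lid open by its handle at about 60° (1.057 rad, estimated from the arm's pose). In the final pictures everything else on the bench looks unmoved. The job is handed in, but the hand-in gave no verdict.

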